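# Make up the camera kit and the measuring kit

### The arm

A 6-joint arm with a two-finger parallel gripper is mounted at the origin on the work surface. World frame = base frame: x ahead of the robot, y to its left, z up, the work surface at z = 0. Lengths are in mm, angles in rad, forces in N, time in s.
With the tool pointing down it reaches from about 375 to 925 mm from the base axis. Payload 5.7 kg.
Tool frame: the origin (TCP) lies at the very end of the fingers, on their centre line; the grasp point (between the pads) lies 19 mm behind it; x points along the fingers, z is the direction in which the jaws open and shut, and the axes are right-handed (so a half turn about x gives the same grasp; the last joint's range is limited). The gripper opens to 88 mm and grips with 3 to 60 N. Pads are 20 mm wide; open, the fingers measure 115 mm over their backs; the gripper's body (75 mm by 178 mm) begins 61 mm behind the grasp point.
Start: joints at [1.183, 0.359, 1.51, -0, 1.272, -0.115], TCP at [161.651, 577.781, 222.623] pointing down, gripper open.
Joint ranges: [-2.97, 2.97], [-1.01, 2.36], [0.21, 2.38], [-0.96, 4.11], [0.2, 2.71], [-2.98, 2.98]. Speed limits (rad/s): [2.39, 2.39, 3.14, 3.14, 3.14, 3.14].

### API

Orientations are given as a rotation vector (axis times angle).
In Python, from cell import * gives the robot as it stands.
- The arm moves only by the shell command python3 -m creep 'ROWS' [FORCE]. ROWS is JSON, a list of rows, each an object of numbers: "gripper": the closure, from -1 (fully open) to 1 (shut), so that 0 is half open; "tx", "ty", "tz": the shift along the tool's x, y, z in cm; "twist": the turn about the tool's x in degrees. A call has 1 to 5 rows; each row is the pose to reach, as a shift and turn from the pose measured when the call began, along the tool's axes at that moment; what a row does not reach only later rows make up. A row lasts 1/8 s, in which the tool goes at most 62.5 mm and 10.7 degrees, less where a joint would pass 70% of its speed; a pose out of reach is approached as far as the arm can. A call with a gripper value outside its range is refused whole. The fingers move at their own pace and stop on an object; FORCE is the grip in N (left out, the last holds). Time passes only in rows, so rows that repeat a pose let the fingers close. It gives the time, the measured TCP pose, the force and the opening at its end, in the units of the state.
- get_state(): the state, without advancing time (a new reading comes with each control period).
- grab_frame(name): name is "side" or "top" or "wrist"; returns the picture (480x640x3 uint8, blue, green, red); there is no depth.
- calibration(name): a dict with "fov_y" (degrees; the focal length in pixels is half the picture's height over the tangent of half this angle, whatever the lens; pixels are square), "cx", "cy" (the principal point, pixels), "T" (4x4, takes a point from camera to world coordinates); the wrist camera has in their place "T_tool_cam" (4x4, takes a point from camera to tool coordinates, whose origin is the TCP and whose axes are the tool frame's). Camera axes: x right, y down, z forward; pixel columns grow to the right and rows downward; lengths in mm; the calibration is good to about 2 mm. A picture is of the moment at which its call begins: read the wrist's pose just before it. calibration takes no time and is no camera call.
- hand_in(): hands the job in, once; it reports no verdict.
The state is a dict: "time": time; "joint_pos": joint angles; "qvel": joint speeds; "joint_torque": joint torques, N m; "ee_pos": TCP position; "eef_rot": TCP orientation; "wrist_force": force on the tool from outside, world axes, zero at the start; "torque": the same for the moment, N m; "width": finger opening in mm.
Only numpy, scipy, OpenCV 4.12 (cv2) and the standard library are available. Lean on these libraries where they do the work, as an engineer would, in place of code of your own. Each camera call takes 0.05 s, during which the arm holds its last target. There are 200 camera calls.

### The job

Make up the two microscope accessory kits from the stock standing on the mat. The long tray with three pockets is the camera kit: the flat lens in its large round pocket, the coupler tube in the small round one and the camera in the square one; the short tray with two pockets is the measuring kit: the tall lens in its large round pocket and the measuring eyepiece in the small round one. Set each piece down gently, upright as it stands now and right on the floor of its pocket (never drop it), and do not push about or tip the lens-cleaner bottle and the blower that stand among the stock.

Things in the scene. Friction and masses are not known exactly. Their poses are not given: they have to be found in the camera images.
- flat_lens: Flat reducing lens: the widest and lowest of the stock, a squat black drum, diameter 54 mm with straight sides up to z = 30 mm, then a 51 mm screw rim up to 34 mm, with a big glass on top. About 0.12 kg. Stands upright. Origin: centre of its underside, z up.
- tall_lens: Tall magnifying lens: a stepped cream-painted barrel 58 mm high. Foot of diameter 50 mm up to z = 18 mm, a cone from there to z = 26 mm, then a straight neck of diameter 40 mm up to 56 mm, glass on top. About 0.16 kg. Stands upright. Origin: centre of its underside, z up.
- eyepiece: Measuring eyepiece, 64 mm high, standing on its bare-metal barrel (diameter 30 mm, z = 0 to 26 mm); above it a ribbed black head of diameter 40 mm (z = 26 to 50 mm), then a flared rubber eyecup of up to 38 mm with a small glass. About 0.11 kg. Origin: centre of its underside, z up.
- coupler: Camera coupler tube: the slimmest and highest of the stock, a bare aluminium tube 74 mm high with a black band, foot flange of diameter 34 mm (z = 0 to 10 mm), tube of diameter 30 mm up to z = 66 mm, then a 25 mm screw thread. About 0.10 kg. Stands upright. Origin: centre of its underside, z up.
- camera: Small square camera: dark grey finned housing 38 x 38 mm, 38 mm high, with a round metal mount (diameter 32 mm, up to z = 46 mm) on top. About 0.09 kg. Lies on its back, mount upward; its sides are square to its x and y axes. Origin: centre of its underside, z up.
- long_tray: Camera-kit tray, fixed: 276 mm (its x) x 100 mm (its y) of dark foam, top at z = 14 mm, in a thin shell. Three pockets on its x axis, 8 mm deep, pale floors at z = 6 mm: large round, diameter 72 mm, at x = -90 mm; small round, 52 mm, at x = +4 mm; square, 56 x 56 mm, at x = +94 mm (takes the camera at any turn). Origin: centre of its underside, z up.
- short_tray: Measuring-kit tray, fixed: 186 mm (its x) x 100 mm (its y) of dark foam, top at z = 14 mm, in a thin shell. Two pockets on its x axis, 8 mm deep, pale floors at z = 6 mm: large round, diameter 72 mm, at x = -45 mm; small round, diameter 52 mm, at x = +48 mm. Origin: centre of its underside, z up.
- cleaner: Bystander: amber bottle of lens cleaner with a white cap and a paper label, diameter 34 mm, 85 mm high, standing among the stock. Origin: centre of its underside, z up.
- blower: Bystander: black rubber air blower, a bulb of diameter 51 mm with a thin grey nozzle upward, 94 mm high, standing among the stock. Origin: centre of its underside, z up.

How it is judged:
By the outcome, as a careful person would: the job done as asked, in the order asked, and still so for the second after the job is handed in, with the robot touching nothing.
It also fails if it takes over 115 s, if anything falls off the work surface, if the arm or the gripper's body presses on something with over 40 N, if the wrist force passes 120 N, or if a joint passes its speed limit or range.

## Working session

There is one attempt and no reset: what is moved stays moved. The work goes in short steps, Python scripts to look and compute and a shell command to move; the robot and the scene stay as the last step left them, time stands still between calls to the robot, and variables do not carry over. Pictures are saved under pics/ and viewed, about 12 in all and at most 16, crops included, and the job is handed in when it is done.

```bash
ls; mkdir -p pics; python3 - <<'E'
from cell import *
import cv2,numpy as np
s=get_state();print(s)
for n in("top","side"):
    cv2.imwrite(f"pics/{n}0.png",grab_frame(n)); c=calibration(n);print(n,c)
print(calibration("wrist"))
E
```

```text
pics
{'time': 0.0, 'joint_pos': array([ 1.18290674e+00,  3.59481269e-01,  1.51143855e+00, -3.38953571e-06,
        1.27249941e+00, -1.15153020e-01]), 'qvel': array([-0.00147731, -0.00126907,  0.00183793, -0.00143136, -0.0011646 ,
        0.00128942]), 'joint_torque': array([ 3.85953113e-03, -5.15381956e+01, -2.70724994e+01,  6.77687698e-02,
        3.48020811e-02, -1.27517301e-04]), 'ee_pos': array([161.394405  , 577.1615876 , 221.82140221]), 'eef_rot': array([-1.00698249,  1.32757462,  1.00543046]), 'wrist_force': array([-0.22035778,  0.17115616, -0.08745602]), 'torque': array([-0.03001468,  0.03498643,  0.01327551]), 'width': 87.74023186891307}
top {'fov_y': 51.29498816437666, 'cx': 321.0510835846734, 'cy': 241.99177364066378, 'T': array([[ 2.64278576e-02, -9.85229406e-01,  1.69188020e-01,
         3.81599677e+02],
       [-9.99190247e-01, -3.11710842e-02, -2.54404019e-02,
         1.60678348e+01],
       [ 3.03384061e-02, -1.68378684e-01, -9.85255398e-01,
         1.01113064e+03],
       [ 0.00000000e+00,  0.00000000e+00,  0.00000000e+00,
         1.00000000e+00]])}
side {'fov_y':
[... 153 characters left out ...]
4e+02],
       [-2.65939741e-01, -6.88566140e-01,  6.74650076e-01,
        -6.19160091e+02],
       [ 9.73900166e-04, -7.00043541e-01, -7.14099498e-01,
         7.05991120e+02],
       [ 0.00000000e+00,  0.00000000e+00,  0.00000000e+00,
         1.00000000e+00]])}
{'fov_y': 66.82770890216074, 'cx': 318.72486076194707, 'cy': 238.5861184314308, 'T_tool_cam': array([[-1.89661534e-04, -2.52222531e-01,  9.67669240e-01,
        -1.62301986e+02],
       [-7.97198527e-04, -9.67668912e-01, -2.52222602e-01,
         6.90249029e+01],
       [ 9.99999664e-01, -8.19261418e-04, -1.75418600e-05,
         3.57352683e-01],
       [ 0.00000000e+00,  0.00000000e+00,  0.00000000e+00,
         1.00000000e+00]])}
```

View pics/top0.png

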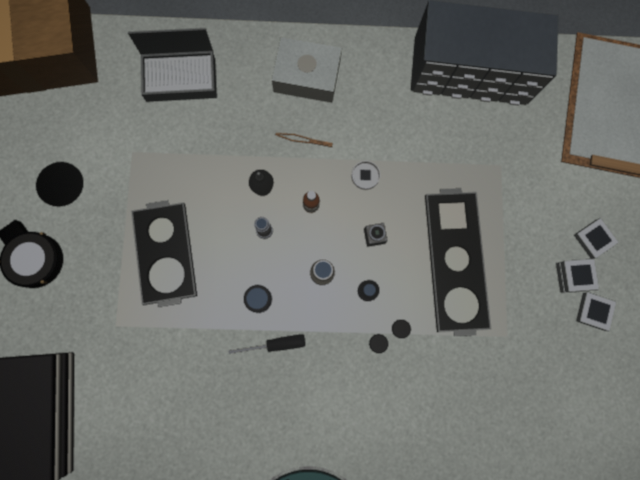

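View pics/side0.png

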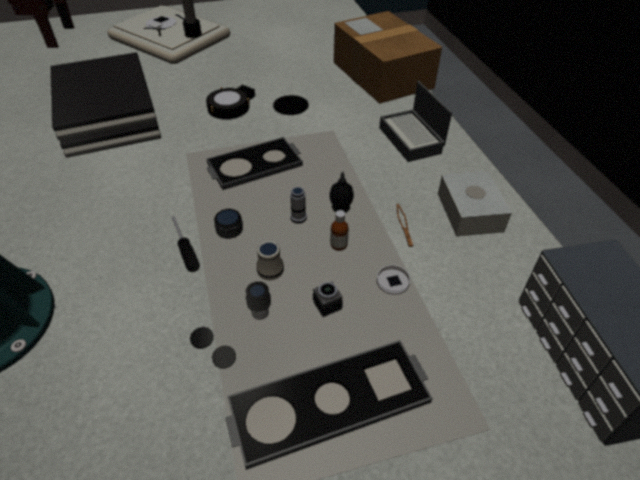

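```bash
cat > h.py <<'E'
from cell import *
import cv2,numpy as np
from scipy.spatial.transform import Rotation as R
def K(c): return 240/np.tan(np.radians(c["fov_y"]/2))
def ray(c,T,u,v,z):
    d=T[:3,:3]@np.array([(u-c["cx"])/K(c),(v-c["cy"])/K(c),1]); o=T[:3,3]
    return (o+d*(z-o[2])/d[2])[:2]
def tool():
    s=get_state();T=np.eye(4);T[:3,:3]=R.from_rotvec(s["eef_rot"]).as_matrix();T[:3,3]=s["ee_pos"];return s,T
def wT(): s,T=tool(); return T@calibration("wrist")["T_tool_cam"]
E
python3 - <<'E'
from h import *
c=calibration("top");im=cv2.imread("pics/top0.png")
g=cv2.cvtColor(im,cv2.COLOR_BGR2GRAY)
_,T,rv=0,c["T"],0
for box in((125,190,75,125),(420,185,75,155)):
    x,y,w,h=box; m=(g[y:y+h,x:x+w]>110).astype(np.uint8)
    for q in cv2.findContours(m,cv2.RETR_LIST,cv2.CHAIN_APPROX_NONE)[0]:
        a=cv2.contourArea(q)
        if 350<a<1700:
            M=cv2.moments(q);u=x+M["m10"]/a;v=y+M["m01"]/a
            p=ray(c,T,u,v,6);print("pocket",a,u,v,p.round(1))
crop=im[155:325,230:410];cv2.imwrite("pics/crop.png",cv2.convertScaleAbs(cv2.resize(crop,None,fx=3.5,fy=3.5,interpolation=2),alpha=1.6))
for n,u,v,z in(("flat",258,298,34),("tall",322,270,58),("eye",369,289,64),("coup",262,222,74),("cam",376,230,46),("clean",311,196,85),("blow",262,183,25)):
    print(n,ray(c,T,u,v,z).round(1))
E
```

```text
pocket 882.5 166.3639282341832 274.7605288007554 [478.  297.6]
pocket 408.5 160.74377804977559 229.75071399428805 [569.1 316.1]
pocket 860.5 460.91710245981017 304.69397637032733 [ 435.  -295.1]
pocket 397.5 456.37526205450735 258.35765199161426 [ 529.  -287.7]
pocket 553.5 452.30051189400785 215.44745558566697 [ 618.7 -280.9]
flat [435.4 110.2]
tall [490.9 -11.8]
eye [ 456.6 -101.8]
coup [577.7 105.6]
cam [ 574.8 -116.7]
clean [629.1  13.7]
blow [668.9 114.1]
```

View pics/crop.png

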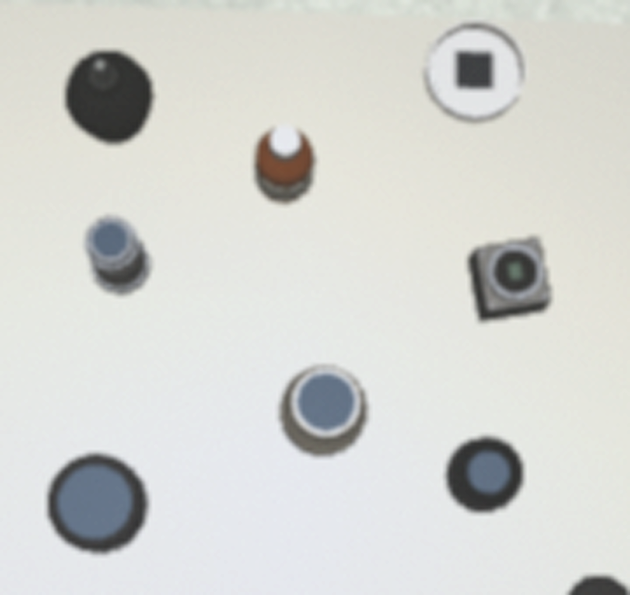

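```bash
cat >> h.py <<'E'
def go(x,y,z,yaw=None):
    s,T=tool();d=T[:3,:3].T@(np.array([x,y,z])-T[:3,3])/10
    a=T[:3,2];cy=np.degrees(np.arctan2(a[1],a[0]))
    print("t %.1f pos"%s["time"],s["ee_pos"].round(1),"down",T[:3,0].round(3),"jawyaw %.1f"%cy,"j6 %.2f"%s["joint_pos"][5],"w %.1f"%s["width"],"F",s["wrist_force"].round(1))
    print("tx %.2f ty %.2f tz %.2f"%tuple(d), "" if yaw is None else "twist(-ccw) %.1f"%(-(((yaw-cy)+90)%180-90)))
E
python3 - <<'E'
from h import *
c=calibration("top");T=c["T"]
P=lambda u,v:(u/3.5+230,v/3.5+155)
for n,u,v,z in(("flat",94,501,34),("tall",326,402,58),("eye",489,471,64),("coup",110,240,74),("cam",515,271,46),("cm1",470,252,38),("cm2",540,238,38)):
    u,v=P(u,v);print(n,ray(c,T,u,v,z).round(1))
# side view check
c=calibration("side");T=c["T"]
for n,u,v,z in(("flat",229,217,34),("tall",269,248,58),("eye",258,289,64),("coup",298,191,74),("cam",327,290,46)):
    print("side",n,ray(c,T,u,v,z).round(1))
go(436,111,150)
E
```

```text
flat [435.  112.4]
tall [491.2 -14. ]
eye [ 455.6 -103.2]
coup [574.6 106.6]
cam [ 570. -119.]
cm1 [581.7 -94.4]
cm2 [ 591.2 -134.3]
side flat [439.1 107.3]
side tall [494.4 -16.3]
side eye [ 458.2 -106.1]
side coup [576.6 101.2]
side cam [ 569.6 -124.2]
t 0.1 pos [161.4 577.2 221.9] down [-0.001 -0.002 -1.   ] jawyaw 74.4 j6 -0.12 w 87.9 F [0.3 0.2 0.8]
tx 7.25 ty -39.00 tz -37.49
```

```bash
python3 -m creep '[{"tx":6.5,"ty":-39,"tz":-37.5,"gripper":-1},{"tx":6.5,"ty":-39,"tz":-37.5,"gripper":-1},{"tx":6.5,"ty":-39,"tz":-37.5,"gripper":-1},{"tx":6.5,"ty":-39,"tz":-37.5,"gripper":-1},{"tx":6.5,"ty":-39,"tz":-37.5,"gripper":-1}]'; python3 - <<'E'
from h import *
go(436,111,150)
E
```

```text
t 0.1 pos [161.4 577.2 221.9] down [-0.001 -0.002 -1.   ] jawyaw 74.4 j6 -0.12 w 87.9 F [0.3 0.2 0.8]
tx 7.25 ty -39.00 tz -37.49 schema error: expected keys gripper, tx, ty, tz, twist
```

All keys are required per row.

```bash
python3 -m creep '[{"tx":6.5,"ty":-39,"tz":-37.5,"twist":0,"gripper":-1},{"tx":6.5,"ty":-39,"tz":-37.5,"twist":0,"gripper":-1},{"tx":6.5,"ty":-39,"tz":-37.5,"twist":0,"gripper":-1},{"tx":6.5,"ty":-39,"tz":-37.5,"twist":0,"gripper":-1},{"tx":6.5,"ty":-39,"tz":-37.5,"twist":0,"gripper":-1}]'; python3 - <<'E'
from h import *
go(436,111,150)
E
```

```text
time: 0.72
ee_pos: [319.4, 308.5, 185.0]
eef_rot: [-1.007, 1.327, 1.006]
wrist_force: [1.8, -0.1, -0.0]
width: 87.7
t 0.7 pos [319.4 308.5 185. ] down [-0.    -0.002 -1.   ] jawyaw 74.4 j6 -0.68 w 87.7 F [ 1.8 -0.1 -0. ]
tx 3.52 ty -16.54 tz -15.88
```

```bash
python3 -m creep '[{"tx":3.5,"ty":-16.5,"tz":-16,"twist":0,"gripper":-1},{"tx":3.5,"ty":-16.5,"tz":-16,"twist":0,"gripper":-1},{"tx":3.5,"ty":-16.5,"tz":-16,"twist":0,"gripper":-1},{"tx":3.5,"ty":-16.5,"tz":-16,"twist":0,"gripper":-1},{"tx":3.5,"ty":-16.5,"tz":-16,"twist":0,"gripper":-1}]'; python3 - <<'E'
from h import *
go(436,111,150)
np.save("T1.npy",wT());cv2.imwrite("pics/w1.png",grab_frame("wrist"))
E
```

```text
time: 1.35
ee_pos: [436.6, 107.6, 149.7]
eef_rot: [-1.004, 1.329, 1.002]
wrist_force: [0.1, -0.1, -0.6]
width: 87.6
t 1.4 pos [436.6 107.6 149.7] down [-0.001 -0.002 -1.   ] jawyaw 74.1 j6 -1.20 w 87.6 F [ 0.1 -0.1 -0.6]
tx -0.03 ty 0.15 tz 0.31
```

View pics/w1.png

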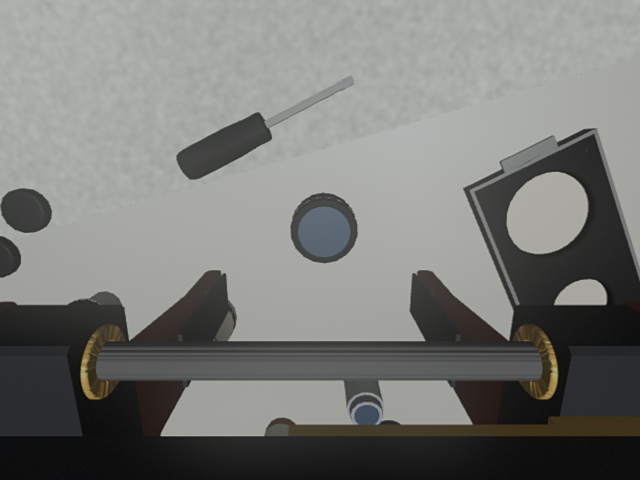

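```bash
cat >> h.py <<'E'
def blobs(im,m,T,z,amin=300):
    c=calibration("wrist")
    for q in cv2.findContours(m.astype(np.uint8),cv2.RETR_EXTERNAL,cv2.CHAIN_APPROX_NONE)[0]:
        if cv2.contourArea(q)>amin and len(q)>5:
            M=cv2.moments(cv2.convexHull(q));u=M["m10"]/M["m00"];v=M["m01"]/M["m00"]
            r=np.sqrt(M["m00"]/np.pi); d=np.linalg.norm(ray(c,T,u+r,v,z)-ray(c,T,u-r,v,z))
            p=cv2.convexHull(q).astype(np.float32)
            print("px %.1f %.1f xy"%(u,v),ray(c,T,u,v,z).round(1),"dia %.1f"%d)
def blue(im): i=im.astype(int); return (i[...,0]-i[...,2]>22)
def pale(im): return cv2.cvtColor(im,cv2.COLOR_BGR2GRAY)>125
E
python3 - <<'E'
from h import *
im=cv2.imread("pics/w1.png");T=np.load("T1.npy")
b=blue(im);b[300:]=0;blobs(im,b,T,34)
g=pale(im);g[:,:480]=0;g[:,630:]=0;blobs(im,g,T,6)
E
```

```text
px 323.9 231.4 xy [435.4 112.3] dia 39.1
px 582.5 293.4 xy [561.4 319.9] dia 32.3
px 493.3 294.9 xy [540.8 242.2] dia 44.3
px 546.8 212.8 xy [478.3 298. ] dia 68.5
px 517.6 162.6 xy [429.5 280. ] dia 27.4
px 557.9 104.1 xy [392.9 317.1] dia 156.8
```

```bash
python3 - <<'E'
from h import *
go(435.4,112.3,10)
E
```

```text
t 1.4 pos [435.3 109.  149.8] down [-0.002 -0.001 -1.   ] jawyaw 74.2 j6 -1.20 w 87.7 F [-0.4  0.4 -0.1]
tx 13.98 ty 0.07 tz 0.35
```

```bash
python3 -m creep '[{"tx":5,"ty":0.05,"tz":0.3,"twist":0,"gripper":-1},{"tx":9.5,"ty":0.05,"tz":0.3,"twist":0,"gripper":-1},{"tx":12.5,"ty":0.05,"tz":0.3,"twist":0,"gripper":-1},{"tx":14,"ty":0.05,"tz":0.3,"twist":0,"gripper":-1},{"tx":14,"ty":0.05,"tz":0.3,"twist":0,"gripper":-1}]' 20; python3 - <<'E'
from h import *
go(435.4,112.3,10)
E
```

```text
time: 2.02
ee_pos: [433.6, 113.0, 9.1]
eef_rot: [-1.004, 1.331, 1.007]
wrist_force: [-0.1, 0.4, -0.3]
width: 88.0
t 2.0 pos [433.6 113.    9.1] down [-0.005 -0.001 -1.   ] jawyaw 74.3 j6 -1.19 w 88.0 F [-0.1  0.4 -0.3]
tx -0.09 ty -0.19 tz -0.02
```

```bash
python3 -m creep '[{"tx":0,"ty":0,"tz":0,"twist":0,"gripper":0.6},{"tx":0,"ty":0,"tz":0,"twist":0,"gripper":0.6},{"tx":0,"ty":0,"tz":0,"twist":0,"gripper":0.6},{"tx":0,"ty":0,"tz":0,"twist":0,"gripper":0.6},{"tx":0,"ty":0,"tz":0,"twist":0,"gripper":0.6}]' 20; python3 - <<'E'
from h import *
go(435.4,112.3,110)
E
```

```text
time: 2.65
ee_pos: [433.9, 113.0, 9.5]
eef_rot: [-1.004, 1.331, 1.007]
wrist_force: [-0.9, 0.7, 6.4]
width: 53.3
t 2.6 pos [433.9 113.    9.5] down [-0.004 -0.001 -1.   ] jawyaw 74.3 j6 -1.19 w 53.3 F [-0.9  0.7  6.4]
tx -10.05 ty -0.13 tz -0.05
```

```bash
python3 -m creep '[{"tx":-2,"ty":0,"tz":0,"twist":0,"gripper":0.6},{"tx":-6,"ty":0,"tz":0,"twist":0,"gripper":0.6},{"tx":-11,"ty":0,"tz":0,"twist":0,"gripper":0.6},{"tx":-11,"ty":0,"tz":0,"twist":0,"gripper":0.6}]'; python3 - <<'E'
from h import *
go(435,-295,115)
E
```

```text
time: 3.15
ee_pos: [437.1, 113.4, 122.5]
eef_rot: [-1.006, 1.324, 1.002]
wrist_force: [0.3, 0.4, -1.8]
width: 53.4
t 3.1 pos [437.1 113.4 122.5] down [ 0.003 -0.001 -1.   ] jawyaw 74.3 j6 -1.19 w 53.4 F [ 0.3  0.4 -1.8]
tx 0.77 ty -10.86 tz -39.37
```

```bash
python3 -m creep '[{"tx":0.7,"ty":-10.9,"tz":-39.4,"twist":0,"gripper":0.6},{"tx":0.7,"ty":-10.9,"tz":-39.4,"twist":0,"gripper":0.6},{"tx":0.7,"ty":-10.9,"tz":-39.4,"twist":0,"gripper":0.6},{"tx":0.7,"ty":-10.9,"tz":-39.4,"twist":0,"gripper":0.6},{"tx":0.7,"ty":-10.9,"tz":-39.4,"twist":0,"gripper":0.6}]'; python3 - <<'E'
from h import *
go(435,-295,115)
E
```

```text
time: 3.78
ee_pos: [433.8, -200.9, 115.1]
eef_rot: [-1.004, 1.325, 1.004]
wrist_force: [1.0, 0.4, -1.2]
width: 53.3
t 3.8 pos [ 433.8 -200.9  115.1] down [ 0.002  0.001 -1.   ] jawyaw 74.2 j6 -1.88 w 53.3 F [ 1.   0.4 -1.2]
tx 0.00 ty -2.67 tz -9.03
```

```bash
python3 -m creep '[{"tx":0,"ty":-2.6,"tz":-9,"twist":0,"gripper":0.6},{"tx":0,"ty":-2.6,"tz":-9,"twist":0,"gripper":0.6},{"tx":2,"ty":-2.6,"tz":-9,"twist":0,"gripper":0.6},{"tx":6,"ty":-2.6,"tz":-9,"twist":0,"gripper":0.6},{"tx":6,"ty":-2.6,"tz":-9,"twist":0,"gripper":0.6}]'; python3 - <<'E'
from h import *
go(436,-295,16.5)
T=wT();im=grab_frame("wrist");cv2.imwrite("pics/w2.png",im)
blobs(im,pale(im),T,6)
E
```

```text
time: 4.4
ee_pos: [431.5, -292.2, 51.5]
eef_rot: [-0.997, 1.327, 1.011]
wrist_force: [-0.1, 0.8, -1.0]
width: 53.1
t 4.4 pos [ 431.5 -292.2   51.5] down [-0.005  0.007 -1.   ] jawyaw 74.2 j6 -2.03 w 53.1 F [-0.1  0.8 -1. ]
tx 3.50 ty -0.54 tz -0.17 
px 363.9 401.0 xy [ 532.8 -289. ] dia 41.1
px 255.6 404.8 xy [ 515.6 -359.2] dia 34.7
px 313.4 250.1 xy [ 423.  -292.4] dia 53.0
px 319.4 169.2 xy [ 378.4 -276.1] dia 295.6
```

View pics/w2.png

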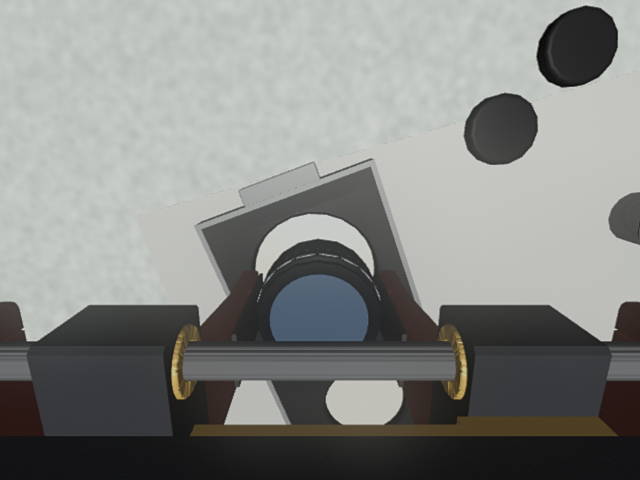

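```bash
python3 -m creep '[{"tx":1,"ty":-0.4,"tz":-0.2,"twist":0,"gripper":0.6},{"tx":2,"ty":-0.4,"tz":-0.2,"twist":0,"gripper":0.6},{"tx":2.7,"ty":-0.4,"tz":-0.2,"twist":0,"gripper":0.6},{"tx":3,"ty":-0.4,"tz":-0.2,"twist":0,"gripper":0.6},{"tx":3.1,"ty":-0.4,"tz":-0.2,"twist":0,"gripper":0.6}]'; python3 - <<'E'
from h import *
go(434,-295,15.5)
E
```

```text
time: 5.08
ee_pos: [435.9, -295.9, 22.1]
eef_rot: [-1.0, 1.326, 1.008]
wrist_force: [0.6, -0.2, -1.1]
width: 53.3
t 5.1 pos [ 435.9 -295.9   22.1] down [-0.003  0.004 -1.   ] jawyaw 74.2 j6 -2.03 w 53.3 F [ 0.6 -0.2 -1.1]
tx 0.66 ty 0.21 tz 0.03
```

```bash
python3 -m creep '[{"tx":0.2,"ty":0.1,"tz":0,"twist":0,"gripper":0.6},{"tx":0.35,"ty":0.1,"tz":0,"twist":0,"gripper":0.6},{"tx":0.45,"ty":0.1,"tz":0,"twist":0,"gripper":0.6},{"tx":0.55,"ty":0.1,"tz":0,"twist":0,"gripper":0.6},{"tx":0.6,"ty":0.1,"tz":0,"twist":0,"gripper":0.6}]'; python3 - <<'E'
from h import *
go(434,-295,15.5)
E
```

```text
time: 5.7
ee_pos: [434.9, -295.6, 16.0]
eef_rot: [-1.0, 1.326, 1.008]
wrist_force: [-0.7, -0.1, -1.1]
width: 53.3
t 5.7 pos [ 434.9 -295.6   16. ] down [-0.003  0.005 -1.   ] jawyaw 74.2 j6 -2.03 w 53.3 F [-0.7 -0.1 -1.1]
tx 0.05 ty 0.10 tz 0.03
```

```bash
python3 -m creep '[{"tx":0.05,"ty":0,"tz":0,"twist":0,"gripper":0.6},{"tx":0.1,"ty":0,"tz":0,"twist":0,"gripper":0.6},{"tx":0.1,"ty":0,"tz":0,"twist":0,"gripper":0.6}]'; python3 - <<'E'
from h import *
go(434,-295,15.5)
E
```

```text
time: 6.08
ee_pos: [435.0, -295.6, 15.6]
eef_rot: [-1.0, 1.326, 1.008]
wrist_force: [-1.7, 1.5, 5.9]
width: 53.4
t 6.1 pos [ 435.  -295.6   15.6] down [-0.002  0.004 -1.   ] jawyaw 74.2 j6 -2.03 w 53.4 F [-1.7  1.5  5.9]
tx 0.01 ty 0.11 tz 0.03
```

```bash
python3 -m creep '[{"tx":0,"ty":0,"tz":0,"twist":0,"gripper":-0.7},{"tx":0,"ty":0,"tz":0,"twist":0,"gripper":-0.7},{"tx":0,"ty":0,"tz":0,"twist":0,"gripper":-0.7},{"tx":-5,"ty":0,"tz":0,"twist":0,"gripper":-0.7},{"tx":-11,"ty":0,"tz":0,"twist":0,"gripper":-0.7}]'; python3 - <<'E'
from h import *
go(574,106,140)
T=wT();im=grab_frame("wrist");b=blue(im);blobs(im,b,T,40)
E
```

```text
time: 6.7
ee_pos: [434.3, -295.3, 125.6]
eef_rot: [-0.997, 1.327, 1.011]
wrist_force: [0.6, -1.2, -0.2]
width: 74.6
t 6.7 pos [ 434.3 -295.3  125.6] down [-0.005  0.007 -1.   ] jawyaw 74.2 j6 -2.03 w 74.6 F [ 0.6 -1.2 -0.2]
tx -1.24 ty -2.53 tz 42.42 
px 318.0 248.6 xy [ 436.7 -295.7] dia 39.6
px 620.0 206.5 xy [464.8 -86.4] dia 24.7
```

```bash
python3 -m creep '[{"tx":-1.5,"ty":-2.5,"tz":42.4,"twist":0,"gripper":-1},{"tx":-1.5,"ty":-2.5,"tz":42.4,"twist":0,"gripper":-1},{"tx":-1.5,"ty":-2.5,"tz":42.4,"twist":0,"gripper":-1},{"tx":-1.5,"ty":-2.5,"tz":42.4,"twist":0,"gripper":-1},{"tx":-1.5,"ty":-2.5,"tz":42.4,"twist":0,"gripper":-1}]'; python3 - <<'E'
from h import *
go(574,106,140)
E
```

```text
time: 7.38
ee_pos: [540.5, -0.2, 142.5]
eef_rot: [-1.008, 1.324, 1.0]
wrist_force: [0.9, 0.3, -0.2]
width: 87.9
t 7.4 pos [ 5.405e+02 -2.000e-01  1.425e+02] down [ 0.005 -0.002 -1.   ] jawyaw 74.2 j6 -1.42 w 87.9 F [ 0.9  0.3 -0.2]
tx 0.25 ty -0.34 tz 11.13
```

```bash
python3 -m creep '[{"tx":0,"ty":-0.3,"tz":11.1,"twist":0,"gripper":-1},{"tx":0,"ty":-0.3,"tz":11.1,"twist":0,"gripper":-1},{"tx":0,"ty":-0.3,"tz":11.1,"twist":0,"gripper":-1},{"tx":0,"ty":-0.3,"tz":11.1,"twist":0,"gripper":-1}]'; python3 - <<'E'
from h import *
T=wT();im=grab_frame("wrist");cv2.imwrite("pics/w3.png",im);b=blue(im);blobs(im,b,T,74)
go(575,106,25)
E
```

```text
time: 7.88
ee_pos: [572.9, 105.5, 142.0]
eef_rot: [-1.008, 1.325, 1.001]
wrist_force: [-0.7, -0.7, -1.1]
width: 87.7
px 114.3 179.7 xy [493.1  -5.1] dia 28.3
t 7.9 pos [572.8 104.9 142.1] down [ 0.004 -0.003 -1.   ] jawyaw 74.2 j6 -1.23 w 88.1 F [-0.7  0.5  0.1]
tx 11.71 ty -0.13 tz 0.18
```

View pics/w3.png

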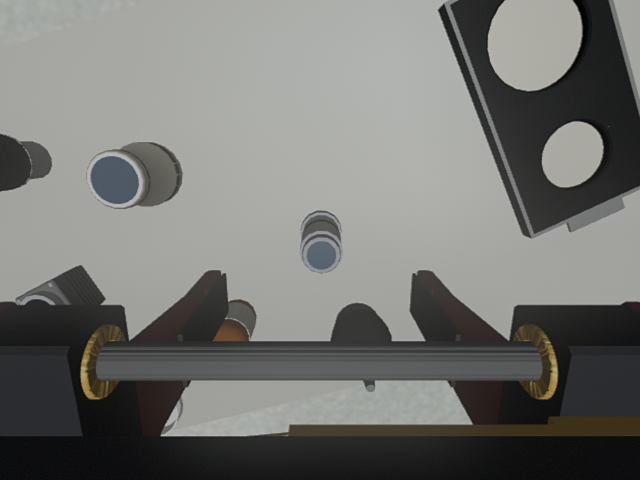

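```bash
python3 - <<'E'
from h import *
c=calibration("wrist");T=wT()
print(ray(c,T,321,255,74))
E
python3 -m creep '[{"tx":3,"ty":-0.15,"tz":0.15,"twist":0,"gripper":-1},{"tx":7,"ty":-0.15,"tz":0.15,"twist":0,"gripper":-1},{"tx":10.5,"ty":-0.15,"tz":0.15,"twist":0,"gripper":-1},{"tx":11.7,"ty":-0.15,"tz":0.15,"twist":0,"gripper":-1},{"tx":11.7,"ty":-0.15,"tz":0.15,"twist":0,"gripper":-1}]'
```

```text
[575.78184739 105.86670402]
time: 8.55
ee_pos: [574.7, 104.6, 24.8]
eef_rot: [-1.006, 1.327, 1.0]
wrist_force: [0.4, 0.0, 0.7]
width: 87.8
```

```bash
python3 -m creep '[{"tx":0,"ty":0,"tz":0,"twist":0,"gripper":0.9},{"tx":0,"ty":0,"tz":0,"twist":0,"gripper":0.9},{"tx":0,"ty":0,"tz":0,"twist":0,"gripper":0.9},{"tx":0,"ty":0,"tz":0,"twist":0,"gripper":0.9},{"tx":0,"ty":0,"tz":0,"twist":0,"gripper":0.9}]'; python3 - <<'E'
from h import *
go(575,106,150)
E
```

```text
time: 9.18
ee_pos: [574.7, 104.7, 25.0]
eef_rot: [-1.006, 1.327, 1.0]
wrist_force: [-0.8, -0.2, 1.3]
width: 41.3
t 9.2 pos [574.7 104.7  25. ] down [ 0.003 -0.003 -1.   ] jawyaw 74.2 j6 -1.23 w 41.3 F [-0.8 -0.2  1.3]
tx -12.50 ty -0.03 tz 0.11
```

```bash
python3 -m creep '[{"tx":0,"ty":0,"tz":0,"twist":0,"gripper":0.9},{"tx":0,"ty":0,"tz":0,"twist":0,"gripper":0.9},{"tx":0,"ty":0,"tz":0,"twist":0,"gripper":0.9}]'; python3 - <<'E'
from h import *
go(575,106,150)
E
```

```text
time: 9.55
ee_pos: [574.8, 104.8, 25.0]
eef_rot: [-1.006, 1.327, 1.0]
wrist_force: [0.2, 0.5, 0.9]
width: 29.6
t 9.6 pos [574.8 104.8  25. ] down [ 0.003 -0.002 -1.   ] jawyaw 74.2 j6 -1.23 w 29.6 F [0.2 0.5 0.9]
tx -12.50 ty -0.03 tz 0.10
```

```bash
python3 -m creep '[{"tx":-2,"ty":0,"tz":0,"twist":0,"gripper":0.9},{"tx":-6,"ty":0,"tz":0,"twist":0,"gripper":0.9},{"tx":-11,"ty":0,"tz":0,"twist":0,"gripper":0.9},{"tx":-12.5,"ty":0,"tz":0,"twist":0,"gripper":0.9},{"tx":-12.5,"ty":0,"tz":0,"twist":0,"gripper":0.9}]'; python3 - <<'E'
from h import *
go(528.5,-288,140)
E
```

```text
time: 10.18
ee_pos: [574.8, 105.1, 150.4]
eef_rot: [-1.007, 1.325, 0.999]
wrist_force: [-0.3, 0.5, -0.4]
width: 29.5
t 10.2 pos [574.8 105.1 150.4] down [ 0.004 -0.002 -1.   ] jawyaw 74.2 j6 -1.23 w 29.5 F [-0.3  0.5 -0.4]
tx 1.11 ty -6.27 tz -39.08
```

```bash
python3 -m creep '[{"tx":0.5,"ty":-6.3,"tz":-39.1,"twist":0,"gripper":0.9},{"tx":0.5,"ty":-6.3,"tz":-39.1,"twist":0,"gripper":0.9},{"tx":1,"ty":-6.3,"tz":-39.1,"twist":0,"gripper":0.9},{"tx":1,"ty":-6.3,"tz":-39.1,"twist":0,"gripper":0.9},{"tx":1,"ty":-6.3,"tz":-39.1,"twist":0,"gripper":0.9}]'; python3 - <<'E'
from h import *
go(528.5,-288,60)
E
```

```text
time: 10.8
ee_pos: [536.4, -206.4, 140.8]
eef_rot: [-1.004, 1.327, 1.002]
wrist_force: [1.9, -0.8, -0.7]
width: 29.7
t 10.8 pos [ 536.4 -206.4  140.8] down [ 0.001 -0.    -1.   ] jawyaw 74.2 j6 -1.78 w 29.7 F [ 1.9 -0.8 -0.7]
tx 8.09 ty -1.46 tz -8.07
```

```bash
python3 -m creep '[{"tx":0,"ty":-1.5,"tz":-8.1,"twist":0,"gripper":0.9},{"tx":1,"ty":-1.5,"tz":-8.1,"twist":0,"gripper":0.9},{"tx":4,"ty":-1.5,"tz":-8.1,"twist":0,"gripper":0.9},{"tx":7,"ty":-1.5,"tz":-8.1,"twist":0,"gripper":0.9},{"tx":8,"ty":-1.5,"tz":-8.1,"twist":0,"gripper":0.9}]'; python3 - <<'E'
from h import *
T=wT();im=grab_frame("wrist");cv2.imwrite("pics/w4.png",im)
blobs(im,pale(im),T,6)
go(528.5,-288,32)
E
```

```text
time: 11.42
ee_pos: [526.2, -286.0, 57.2]
eef_rot: [-0.999, 1.329, 1.009]
wrist_force: [0.5, -0.1, -0.8]
width: 29.7
px 277.6 408.2 xy [ 621.3 -342. ] dia 21.8
px 568.0 406.1 xy [ 674.7 -149.4] dia 43.3
px 346.4 400.5 xy [ 628.3 -294.9] dia 33.5
px 71.2 407.3 xy [ 581.6 -477.9] dia 44.3
px 57.7 367.6 xy [ 550.7 -473.1] dia 20.7
px 318.5 330.9 xy [ 572.6 -298.8] dia 24.1
px 318.6 323.6 xy [ 567.6 -297.3] dia 36.0
px 621.0 271.9 xy [ 585.3 -106.7] dia 24.0
px 316.4 259.1 xy [ 525.3 -286.7] dia 44.8
px 247.4 111.5 xy [ 432.1 -300. ] dia 48.3
px 260.2 112.2 xy [ 434.4 -293.3] dia 71.3
px 502.1 152.2 xy [ 492.9 -166.8] dia 190.6
px 123.8 161.7 xy [ 438.6 -377.1] dia 185.7
t 11.5 pos [ 526.5 -286.2   57.1] down [-0.005  0.004 -1.   ] jawyaw 74.2 j6 -1.91 w 29.5 F [-0.9 -0.5 -1. ]
tx 2.51 ty -0.26 tz -0.12
```

View pics/w4.png

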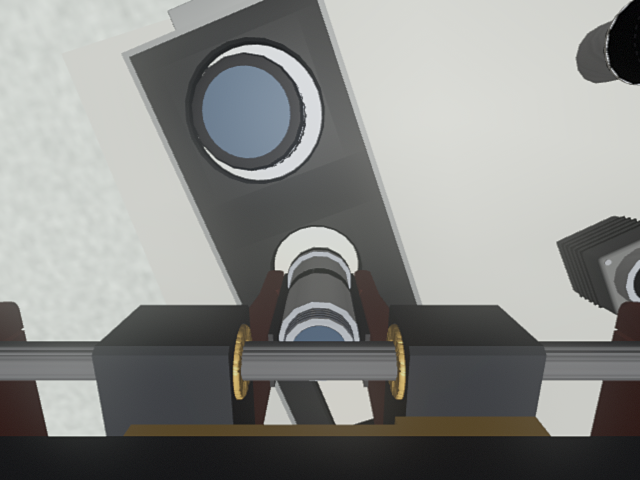

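```bash
python3 -m creep '[{"tx":0.8,"ty":-0.2,"tz":-0.1,"twist":0,"gripper":0.9},{"tx":1.5,"ty":-0.2,"tz":-0.1,"twist":0,"gripper":0.9},{"tx":2,"ty":-0.2,"tz":-0.1,"twist":0,"gripper":0.9},{"tx":2.3,"ty":-0.2,"tz":-0.1,"twist":0,"gripper":0.9},{"tx":2.4,"ty":-0.2,"tz":-0.1,"twist":0,"gripper":0.9}]'; python3 - <<'E'
from h import *
go(528,-288,31)
E
```

```text
time: 12.1
ee_pos: [528.2, -287.7, 33.3]
eef_rot: [-0.999, 1.329, 1.008]
wrist_force: [-0.7, -0.3, -1.1]
width: 29.4
t 12.1 pos [ 528.2 -287.7   33.3] down [-0.004  0.003 -1.   ] jawyaw 74.2 j6 -1.91 w 29.4 F [-0.7 -0.3 -1.1]
tx 0.23 ty 0.01 tz -0.03
```

```bash
python3 -m creep '[{"tx":0.08,"ty":0,"tz":0,"twist":0,"gripper":0.9},{"tx":0.15,"ty":0,"tz":0,"twist":0,"gripper":0.9},{"tx":0.2,"ty":0,"tz":0,"twist":0,"gripper":0.9},{"tx":0.24,"ty":0,"tz":0,"twist":0,"gripper":0.9},{"tx":0.24,"ty":0,"tz":0,"twist":0,"gripper":0.9}]'; python3 - <<'E'
from h import *
go(528,-288,31)
E
```

```text
time: 12.72
ee_pos: [528.2, -287.7, 31.1]
eef_rot: [-0.999, 1.329, 1.008]
wrist_force: [-1.2, 0.4, 3.2]
width: 29.7
t 12.7 pos [ 528.2 -287.7   31.1] down [-0.004  0.003 -1.   ] jawyaw 74.2 j6 -1.91 w 29.7 F [-1.2  0.4  3.2]
tx 0.01 ty 0.01 tz -0.03
```

```bash
python3 -m creep '[{"tx":0,"ty":0,"tz":0,"twist":0,"gripper":-0.4},{"tx":0,"ty":0,"tz":0,"twist":0,"gripper":-0.4},{"tx":0,"ty":0,"tz":0,"twist":0,"gripper":-0.4},{"tx":-3,"ty":0,"tz":0,"twist":0,"gripper":-0.4},{"tx":-9,"ty":0,"tz":0,"twist":0,"gripper":-0.4}]'; python3 - <<'E'
from h import *
go(571,-119,135,103.4)
E
```

```text
time: 13.35
ee_pos: [526.7, -286.7, 119.6]
eef_rot: [-0.995, 1.331, 1.013]
wrist_force: [0.2, -0.7, 0.1]
width: 61.6
t 13.3 pos [ 526.7 -286.7  119.6] down [-0.009  0.007 -1.   ] jawyaw 74.2 j6 -1.91 w 61.6 F [ 0.2 -0.7  0.1]
tx -1.47 ty 0.33 tz 17.35 twist(-ccw) -29.2
```

```bash
python3 -m creep '[{"tx":-1.5,"ty":0.3,"tz":17.3,"twist":-9,"gripper":-0.8},{"tx":-1.5,"ty":0.3,"tz":17.3,"twist":-19,"gripper":-0.8},{"tx":-1.5,"ty":0.3,"tz":17.3,"twist":-29,"gripper":-0.8},{"tx":-1.5,"ty":0.3,"tz":17.3,"twist":-29,"gripper":-0.8},{"tx":-1.5,"ty":0.3,"tz":17.3,"twist":-29,"gripper":-0.8}]'; python3 - <<'E'
from h import *
np.save("T5.npy",wT());im=grab_frame("wrist");cv2.imwrite("pics/w5.png",im)
go(571,-119,135,103.4)
E
```

```text
time: 13.98
ee_pos: [571.0, -119.9, 135.2]
eef_rot: [-1.367, 1.093, 1.386]
wrist_force: [0.0, -0.4, -0.5]
width: 78.7
t 14.0 pos [ 570.9 -120.5  135.2] down [-0.009  0.006 -1.   ] jawyaw 103.1 j6 -2.13 w 78.8 F [-0.5 -0.   0.2]
tx 0.02 ty -0.04 tz 0.14 twist(-ccw) -0.3
```

View pics/w5.png

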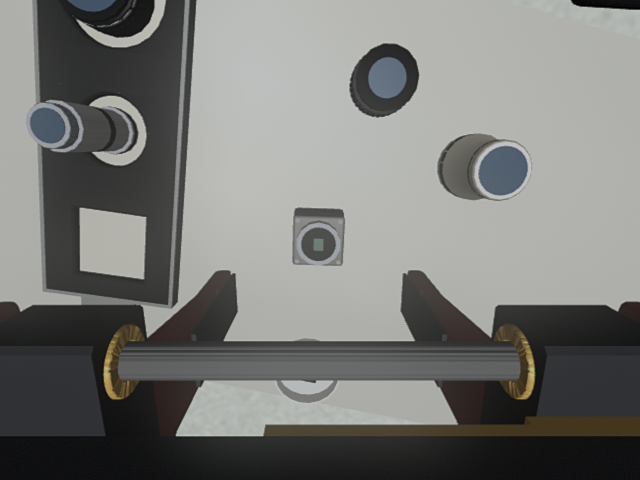

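```bash
python3 - <<'E'
from h import *
c=calibration("wrist");T=np.load("T5.npy")
p=ray(c,T,318.5,243,46);a=ray(c,T,294,264.5,38);b=ray(c,T,343.5,266,38);d=b-a
print(p,np.degrees(np.arctan2(d[1],d[0])),np.linalg.norm(d))
sq=[ray(c,T,u,v,6) for u,v in((79,208),(146,217),(145,279),(80,271))];print("square pocket",np.mean(sq,0))
go(p[0],p[1],10,np.degrees(np.arctan2(d[1],d[0])))
E
```

```text
[ 570.17961352 -119.03895299] 101.10205226595521 37.20939517989389
square pocket [ 619.85181364 -282.01513212]
t 14.0 pos [ 570.9 -120.5  135.2] down [-0.009  0.006 -1.   ] jawyaw 103.1 j6 -2.13 w 78.8 F [-0.5 -0.   0.2]
tx 12.52 ty -0.06 tz 0.06 twist(-ccw) 2.0
```

```bash
python3 -m creep '[{"tx":4,"ty":-0.05,"tz":0.1,"twist":1.5,"gripper":-0.8},{"tx":8.5,"ty":-0.05,"tz":0.1,"twist":1.5,"gripper":-0.8},{"tx":11.5,"ty":-0.05,"tz":0.1,"twist":1.5,"gripper":-0.8},{"tx":12.5,"ty":-0.05,"tz":0.1,"twist":1.5,"gripper":-0.8},{"tx":12.5,"ty":-0.05,"tz":0.1,"twist":1.5,"gripper":-0.8}]'; python3 - <<'E'
from h import *
go(570,-119,10,101.1)
E
```

```text
time: 14.65
ee_pos: [569.7, -119.5, 9.9]
eef_rot: [-1.345, 1.109, 1.366]
wrist_force: [0.1, -0.4, 0.4]
width: 78.6
t 14.7 pos [ 569.7 -119.5    9.9] down [-0.01   0.006 -1.   ] jawyaw 101.5 j6 -2.10 w 78.6 F [ 0.1 -0.4  0.4]
tx -0.01 ty -0.04 tz 0.04 twist(-ccw) 0.4
```

```bash
python3 -m creep '[{"tx":0,"ty":0,"tz":0,"twist":0,"gripper":0.8},{"tx":0,"ty":0,"tz":0,"twist":0,"gripper":0.8},{"tx":0,"ty":0,"tz":0,"twist":0,"gripper":0.8},{"tx":0,"ty":0,"tz":0,"twist":0,"gripper":0.8},{"tx":0,"ty":0,"tz":0,"twist":0,"gripper":0.8}]'; python3 -m creep '[{"tx":0,"ty":0,"tz":0,"twist":0,"gripper":0.8},{"tx":0,"ty":0,"tz":0,"twist":0,"gripper":0.8}]'; python3 - <<'E'
from h import *
go(570,-119,110)
E
```

```text
time: 15.28
ee_pos: [569.8, -119.5, 10.2]
eef_rot: [-1.346, 1.109, 1.366]
wrist_force: [-0.2, 0.1, 2.9]
width: 38.1
time: 15.52
ee_pos: [569.9, -119.5, 10.2]
eef_rot: [-1.346, 1.109, 1.366]
wrist_force: [0.1, -0.4, 0.8]
width: 38.1
t 15.5 pos [ 569.9 -119.5   10.2] down [-0.01   0.006 -1.   ] jawyaw 101.5 j6 -2.10 w 38.1 F [ 0.1 -0.4  0.8]
tx -9.98 ty 0.06 tz 0.13
```

```bash
python3 -m creep '[{"tx":-2,"ty":0,"tz":0,"twist":0,"gripper":0.8},{"tx":-6,"ty":0,"tz":0,"twist":0,"gripper":0.8},{"tx":-10.5,"ty":0,"tz":0,"twist":0,"gripper":0.8},{"tx":-10.5,"ty":0,"tz":0,"twist":0,"gripper":0.8}]'; python3 - <<'E'
from h import *
go(619,-281.5,110,94.4)
E
```

```text
time: 16.02
ee_pos: [573.6, -121.0, 118.5]
eef_rot: [-1.351, 1.106, 1.36]
wrist_force: [0.8, -0.2, -0.9]
width: 37.9
t 16.0 pos [ 573.6 -121.   118.5] down [-0.003  0.004 -1.   ] jawyaw 101.5 j6 -2.10 w 37.9 F [ 0.8 -0.2 -0.9]
tx 0.77 ty -1.25 tz -16.64 twist(-ccw) 7.1
```

```bash
python3 -m creep '[{"tx":0.7,"ty":-1.3,"tz":-16.6,"twist":7,"gripper":0.8},{"tx":0.7,"ty":-1.3,"tz":-16.6,"twist":7,"gripper":0.8},{"tx":1,"ty":-1.3,"tz":-16.6,"twist":7,"gripper":0.8},{"tx":4,"ty":-1.3,"tz":-16.6,"twist":7,"gripper":0.8},{"tx":7,"ty":-1.3,"tz":-16.6,"twist":7,"gripper":0.8}]'; python3 - <<'E'
from h import *
go(619,-281.5,17)
E
```

```text
time: 16.65
ee_pos: [618.3, -281.2, 45.1]
eef_rot: [-1.26, 1.171, 1.272]
wrist_force: [0.3, 0.9, -1.7]
width: 37.9
t 16.6 pos [ 618.3 -281.2   45.1] down [-0.005  0.005 -1.   ] jawyaw 94.4 j6 -2.18 w 37.9 F [ 0.3  0.9 -1.7]
tx 2.81 ty -0.08 tz -0.05
```

```bash
python3 -m creep '[{"tx":0.8,"ty":-0.05,"tz":0,"twist":0,"gripper":0.8},{"tx":1.6,"ty":-0.05,"tz":0,"twist":0,"gripper":0.8},{"tx":2.2,"ty":-0.05,"tz":0,"twist":0,"gripper":0.8},{"tx":2.5,"ty":-0.05,"tz":0,"twist":0,"gripper":0.8},{"tx":2.6,"ty":-0.05,"tz":0,"twist":0,"gripper":0.8}]'; python3 - <<'E'
from h import *
go(619,-281.5,16.2)
E
```

```text
time: 17.27
ee_pos: [619.0, -281.1, 19.6]
eef_rot: [-1.261, 1.171, 1.271]
wrist_force: [0.6, 0.1, -1.2]
width: 38.1
t 17.3 pos [ 619.  -281.1   19.6] down [-0.004  0.005 -1.   ] jawyaw 94.4 j6 -2.18 w 38.1 F [ 0.6  0.1 -1.2]
tx 0.33 ty 0.00 tz -0.04
```

```bash
python3 -m creep '[{"tx":0.1,"ty":0,"tz":0,"twist":0,"gripper":0.8},{"tx":0.2,"ty":0,"tz":0,"twist":0,"gripper":0.8},{"tx":0.28,"ty":0,"tz":0,"twist":0,"gripper":0.8},{"tx":0.34,"ty":0,"tz":0,"twist":0,"gripper":0.8},{"tx":0.34,"ty":0,"tz":0,"twist":0,"gripper":0.8}]'; python3 - <<'E'
from h import *
go(619,-281.5,16.2)
E
```

```text
time: 17.9
ee_pos: [619.0, -281.1, 16.3]
eef_rot: [-1.261, 1.171, 1.271]
wrist_force: [0.2, 0.8, 0.6]
width: 38.0
t 17.9 pos [ 619.  -281.1   16.3] down [-0.004  0.005 -1.   ] jawyaw 94.4 j6 -2.18 w 38.0 F [0.2 0.8 0.6]
tx 0.01 ty 0.01 tz -0.04
```

Just touching (−1.2 → +0.6). A hair more to be sure, then release.

```bash
python3 -m creep '[{"tx":0.04,"ty":0,"tz":0,"twist":0,"gripper":0.8},{"tx":0.04,"ty":0,"tz":0,"twist":0,"gripper":0.8}]'; python3 -m creep '[{"tx":0,"ty":0,"tz":0,"twist":0,"gripper":-0.6},{"tx":0,"ty":0,"tz":0,"twist":0,"gripper":-0.6},{"tx":0,"ty":0,"tz":0,"twist":0,"gripper":-0.6},{"tx":-3,"ty":0,"tz":0,"twist":0,"gripper":-0.6},{"tx":-9,"ty":0,"tz":0,"twist":0,"gripper":-0.6}]'; python3 - <<'E'
from h import *
go(491,-14,140,74)
E
```

```text
time: 18.15
ee_pos: [619.1, -281.1, 16.2]
eef_rot: [-1.261, 1.171, 1.271]
wrist_force: [-1.7, 0.9, 4.4]
width: 38.0
time: 18.77
ee_pos: [617.3, -280.3, 104.2]
eef_rot: [-1.255, 1.172, 1.277]
wrist_force: [1.0, 1.2, 0.6]
width: 70.1
t 18.8 pos [ 617.3 -280.3  104.2] down [-0.01   0.008 -1.   ] jawyaw 94.4 j6 -2.18 w 70.1 F [1.  1.2 0.6]
tx -3.26 ty 10.56 tz 27.56 twist(-ccw) 20.4
```

```bash
python3 -m creep '[{"tx":-3.2,"ty":10.5,"tz":27.5,"twist":0,"gripper":-0.8},{"tx":-3.2,"ty":10.5,"tz":27.5,"twist":0,"gripper":-0.8},{"tx":-3.2,"ty":10.5,"tz":27.5,"twist":0,"gripper":-0.8},{"tx":-3.2,"ty":10.5,"tz":27.5,"twist":0,"gripper":-0.8},{"tx":-3.2,"ty":10.5,"tz":27.5,"twist":0,"gripper":-0.8}]'; python3 - <<'E'
from h import *
im=grab_frame("wrist");T=wT();cv2.imwrite("pics/w6.png",im);b=blue(im);blobs(im,b,T,58)
go(491.5,-14,28)
E
```

```text
time: 19.4
ee_pos: [490.1, -12.5, 139.7]
eef_rot: [-1.255, 1.172, 1.277]
wrist_force: [0.7, 0.8, 0.2]
width: 79.1
px 183.5 188.8 xy [ 452.7 -100.2] dia 22.1
t 19.4 pos [486.5  -8.4 139.8] down [-0.013  0.011 -1.   ] jawyaw 94.5 j6 -1.82 w 79.2 F [-4.   3.9  0.3]
tx 11.16 ty -0.60 tz -0.73
```

```bash
python3 -m creep '[{"tx":0,"ty":-0.5,"tz":-0.5,"twist":0,"gripper":-0.8},{"tx":0,"ty":-0.5,"tz":-0.5,"twist":0,"gripper":-0.8}]'; python3 - <<'E'
from h import *
im=grab_frame("wrist");T=wT();cv2.imwrite("pics/w6.png",im);i=im.astype(int);b=i[...,0]-i[...,2]>14;b[310:]=0;blobs(im,b,T,58)
go(491.5,-14,28)
E
```

```text
time: 19.7
ee_pos: [493.1, -13.8, 139.8]
eef_rot: [-1.253, 1.172, 1.28]
wrist_force: [0.1, -0.8, 0.1]
width: 78.9
px 316.5 246.2 xy [492.3 -14.3] dia 30.6
px 184.8 184.8 xy [ 456.5 -104.9] dia 22.8
t 19.8 pos [493.  -14.1 139.7] down [-0.012  0.011 -1.   ] jawyaw 94.4 j6 -1.83 w 79.3 F [ 0.9 -0.2  0.6]
tx 11.17 ty 0.02 tz -0.11
```

View pics/w6.png

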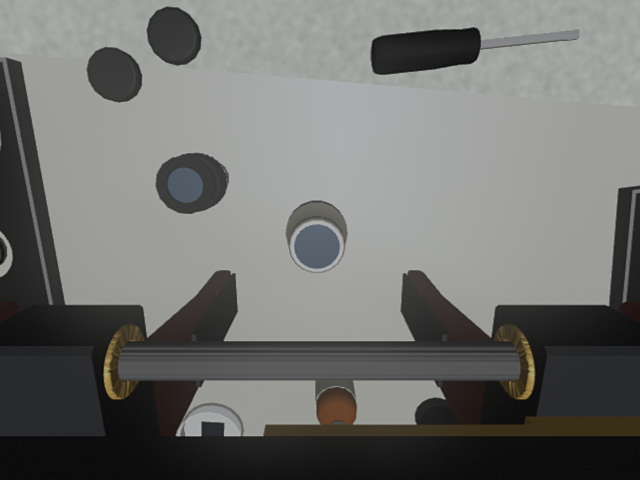

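```bash
python3 -m creep '[{"tx":4,"ty":0,"tz":-0.1,"twist":0,"gripper":-0.8},{"tx":8,"ty":0,"tz":-0.1,"twist":0,"gripper":-0.8},{"tx":10.5,"ty":0,"tz":-0.1,"twist":0,"gripper":-0.8},{"tx":11.15,"ty":0,"tz":-0.1,"twist":0,"gripper":-0.8},{"tx":11.15,"ty":0,"tz":-0.1,"twist":0,"gripper":-0.8}]'; python3 - <<'E'
from h import *
go(492,-14.2,28)
E
```

```text
time: 20.38
ee_pos: [492.1, -14.6, 28.1]
eef_rot: [-1.251, 1.173, 1.28]
wrist_force: [0.5, 0.1, -0.3]
width: 78.7
t 20.4 pos [492.1 -14.6  28.1] down [-0.013  0.011 -1.   ] jawyaw 94.4 j6 -1.83 w 78.7 F [ 0.5  0.1 -0.3]
tx 0.01 ty 0.01 tz 0.04
```

```bash
python3 -m creep '[{"tx":0,"ty":0,"tz":0,"twist":0,"gripper":0.8},{"tx":0,"ty":0,"tz":0,"twist":0,"gripper":0.8},{"tx":0,"ty":0,"tz":0,"twist":0,"gripper":0.8},{"tx":0,"ty":0,"tz":0,"twist":0,"gripper":0.8},{"tx":0,"ty":0,"tz":0,"twist":0,"gripper":0.8}]'; python3 -m creep '[{"tx":0,"ty":0,"tz":0,"twist":0,"gripper":0.8},{"tx":0,"ty":0,"tz":0,"twist":0,"gripper":0.8}]'; python3 - <<'E'
from h import *
go(490,-14,140)
E
```

```text
time: 21.0
ee_pos: [492.3, -14.5, 28.3]
eef_rot: [-1.251, 1.172, 1.28]
wrist_force: [-0.9, 0.6, 3.3]
width: 39.6
time: 21.25
ee_pos: [492.2, -14.5, 28.3]
eef_rot: [-1.251, 1.172, 1.28]
wrist_force: [-0.3, 0.4, 2.7]
width: 39.4
t 21.2 pos [492.2 -14.5  28.3] down [-0.012  0.011 -1.   ] jawyaw 94.4 j6 -1.83 w 39.4 F [-0.3  0.4  2.7]
tx -11.16 ty 0.35 tz 0.19
```

```bash
python3 -m creep '[{"tx":-2,"ty":0,"tz":0,"twist":0,"gripper":0.8},{"tx":-6,"ty":0,"tz":0,"twist":0,"gripper":0.8},{"tx":-9,"ty":0,"tz":0,"twist":0,"gripper":0.8},{"tx":-9,"ty":0,"tz":0,"twist":0,"gripper":0.8}]'; python3 - <<'E'
from h import *
go(478.3,298,105)
E
```

```text
time: 21.75
ee_pos: [495.1, -15.7, 119.9]
eef_rot: [-1.254, 1.17, 1.276]
wrist_force: [-0.6, 0.1, -2.5]
width: 39.6
t 21.8 pos [495.1 -15.7 119.9] down [-0.008  0.01  -1.   ] jawyaw 94.4 j6 -1.83 w 39.6 F [-0.6  0.1 -2.5]
tx 1.82 ty -0.75 tz 31.39
```

```bash
python3 -m creep '[{"tx":1.8,"ty":-0.7,"tz":31.4,"twist":0,"gripper":0.8},{"tx":1.8,"ty":-0.7,"tz":31.4,"twist":0,"gripper":0.8},{"tx":1.8,"ty":-0.7,"tz":31.4,"twist":0,"gripper":0.8},{"tx":1.8,"ty":-0.7,"tz":31.4,"twist":0,"gripper":0.8},{"tx":1.8,"ty":-0.7,"tz":31.4,"twist":0,"gripper":0.8}]'; python3 - <<'E'
from h import *
go(478.3,298,60)
E
```

```text
time: 22.38
ee_pos: [476.5, 297.9, 103.2]
eef_rot: [-1.254, 1.173, 1.277]
wrist_force: [0.4, -0.4, -0.8]
width: 39.2
t 22.4 pos [476.5 297.9 103.2] down [-0.01   0.009 -1.   ] jawyaw 94.4 j6 -1.23 w 39.2 F [ 0.4 -0.4 -0.8]
tx 4.32 ty -0.22 tz -0.04
```

```bash
python3 -m creep '[{"tx":2,"ty":-0.2,"tz":0,"twist":0,"gripper":0.8},{"tx":4,"ty":-0.2,"tz":0,"twist":0,"gripper":0.8},{"tx":5.5,"ty":-0.2,"tz":0,"twist":0,"gripper":0.8},{"tx":6.3,"ty":-0.2,"tz":0,"twist":0,"gripper":0.8},{"tx":6.5,"ty":-0.2,"tz":0,"twist":0,"gripper":0.8}]'; python3 - <<'E'
from h import *
go(478.3,298,34.3)
E
```

```text
time: 23.0
ee_pos: [477.6, 298.2, 37.5]
eef_rot: [-1.253, 1.174, 1.277]
wrist_force: [0.5, 0.5, -1.4]
width: 39.2
t 23.0 pos [477.6 298.2  37.5] down [-0.011  0.008 -1.   ] jawyaw 94.4 j6 -1.23 w 39.2 F [ 0.5  0.5 -1.4]
tx 0.32 ty -0.08 tz -0.03
```

```bash
python3 -m creep '[{"tx":0.1,"ty":0,"tz":0,"twist":0,"gripper":0.8},{"tx":0.2,"ty":0,"tz":0,"twist":0,"gripper":0.8},{"tx":0.28,"ty":0,"tz":0,"twist":0,"gripper":0.8},{"tx":0.34,"ty":0,"tz":0,"twist":0,"gripper":0.8},{"tx":0.34,"ty":0,"tz":0,"twist":0,"gripper":0.8}]'; python3 - <<'E'
from h import *
go(478.3,298,34.3)
E
```

```text
time: 23.62
ee_pos: [477.7, 298.3, 34.3]
eef_rot: [-1.253, 1.173, 1.277]
wrist_force: [-0.3, -0.0, 0.6]
width: 39.4
t 23.6 pos [477.7 298.3  34.3] down [-0.011  0.009 -1.   ] jawyaw 94.4 j6 -1.23 w 39.4 F [-0.3 -0.   0.6]
tx 0.00 ty -0.05 tz -0.03
```

```bash
python3 -m creep '[{"tx":0.04,"ty":0,"tz":0,"twist":0,"gripper":0.8},{"tx":0.04,"ty":0,"tz":0,"twist":0,"gripper":0.8}]'; python3 -m creep '[{"tx":0,"ty":0,"tz":0,"twist":0,"gripper":-0.7},{"tx":0,"ty":0,"tz":0,"twist":0,"gripper":-0.7},{"tx":0,"ty":0,"tz":0,"twist":0,"gripper":-0.7},{"tx":-3,"ty":0,"tz":0,"twist":0,"gripper":-0.7},{"tx":-9,"ty":0,"tz":0,"twist":0,"gripper":-0.7}]'; python3 - <<'E'
from h import *
go(457,-104,140)
E
```

```text
time: 23.88
ee_pos: [477.8, 298.3, 34.3]
eef_rot: [-1.254, 1.173, 1.277]
wrist_force: [-1.2, -1.1, 3.6]
width: 39.6
time: 24.5
ee_pos: [476.8, 296.6, 122.9]
eef_rot: [-1.253, 1.179, 1.28]
wrist_force: [1.1, 0.1, -1.0]
width: 74.6
t 24.5 pos [476.8 296.6 122.9] down [-0.016  0.006 -1.   ] jawyaw 94.4 j6 -1.23 w 74.6 F [ 1.1  0.1 -1. ]
tx -1.92 ty 5.05 tz -39.78
```

```bash
python3 -m creep '[{"tx":-1.5,"ty":5,"tz":-39.8,"twist":0,"gripper":-0.8},{"tx":-1.5,"ty":5,"tz":-39.8,"twist":0,"gripper":-0.8},{"tx":-1.5,"ty":5,"tz":-39.8,"twist":0,"gripper":-0.8},{"tx":-1.5,"ty":5,"tz":-39.8,"twist":0,"gripper":-0.8},{"tx":-1.5,"ty":5,"tz":-39.8,"twist":0,"gripper":-0.8}]'; python3 - <<'E'
from h import *
go(457,-104,140)
E
```

```text
time: 25.12
ee_pos: [462.0, -16.3, 133.4]
eef_rot: [-1.253, 1.178, 1.28]
wrist_force: [0.4, -0.3, 0.0]
width: 79.1
t 25.1 pos [462.  -16.3 133.4] down [-0.015  0.006 -1.   ] jawyaw 94.4 j6 -1.84 w 79.1 F [ 0.4 -0.3  0. ]
tx -0.70 ty 1.18 tz -8.70
```

```bash
python3 -m creep '[{"tx":-0.5,"ty":1.2,"tz":-8.7,"twist":0,"gripper":-0.8},{"tx":-0.5,"ty":1.2,"tz":-8.7,"twist":0,"gripper":-0.8},{"tx":-0.5,"ty":1.2,"tz":-8.7,"twist":0,"gripper":-0.8},{"tx":-0.5,"ty":1.2,"tz":-8.7,"twist":0,"gripper":-0.8}]'; python3 - <<'E'
from h import *
T=wT();im=grab_frame("wrist");cv2.imwrite("pics/w7.png",im);i=im.astype(int);b=i[...,0]-i[...,2]>16;b[310:]=0;blobs(im,b,T,62)
go(456.5,-104,19.5)
E
```

```text
time: 25.62
ee_pos: [456.5, -103.2, 137.8]
eef_rot: [-1.252, 1.178, 1.28]
wrist_force: [0.5, 0.1, -0.5]
width: 79.1
px 316.9 249.5 xy [ 456.2 -103.4] dia 21.8
px 49.9 195.9 xy [ 432.7 -280.1] dia 37.1
t 25.7 pos [ 456.5 -102.8  137.8] down [-0.016  0.007 -1.   ] jawyaw 94.4 j6 -2.02 w 79.0 F [ 0.5  0.2 -0.5]
tx 11.83 ty -0.17 tz -0.21
```

View pics/w7.png

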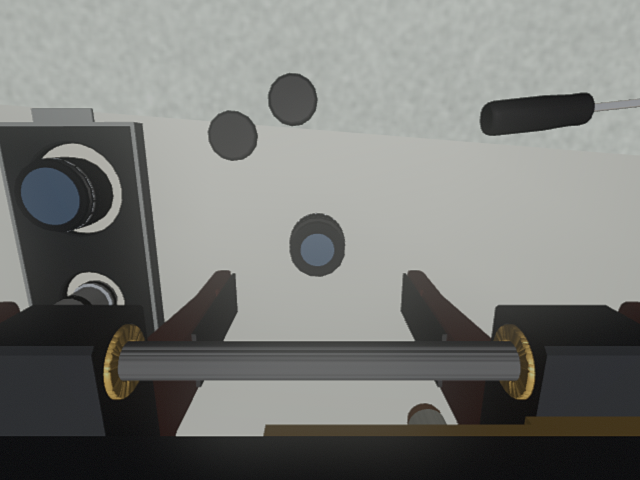

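Eyepiece centred at (317,249) between the fingers; descend and grip.

```bash
python3 -m creep '[{"tx":4,"ty":-0.15,"tz":-0.15,"twist":0,"gripper":-0.8},{"tx":8,"ty":-0.15,"tz":-0.15,"twist":0,"gripper":-0.8},{"tx":11,"ty":-0.15,"tz":-0.15,"twist":0,"gripper":-0.8},{"tx":11.8,"ty":-0.15,"tz":-0.15,"twist":0,"gripper":-0.8},{"tx":11.8,"ty":-0.15,"tz":-0.15,"twist":0,"gripper":-0.8}]'; python3 - <<'E'
from h import *
go(456.3,-103.6,19.5)
E
```

```text
time: 26.3
ee_pos: [456.2, -102.6, 19.8]
eef_rot: [-1.253, 1.177, 1.282]
wrist_force: [1.1, 0.4, -0.0]
width: 79.1
t 26.3 pos [ 456.2 -102.6   19.8] down [-0.016  0.007 -1.   ] jawyaw 94.5 j6 -2.02 w 79.1 F [ 1.1  0.4 -0. ]
tx 0.03 ty -0.00 tz -0.10
```

```bash
python3 -m creep '[{"tx":0,"ty":0,"tz":0,"twist":0,"gripper":0.8},{"tx":0,"ty":0,"tz":0,"twist":0,"gripper":0.8},{"tx":0,"ty":0,"tz":0,"twist":0,"gripper":0.8},{"tx":0,"ty":0,"tz":0,"twist":0,"gripper":0.8},{"tx":0,"ty":0,"tz":0,"twist":0,"gripper":0.8}]'; python3 -m creep '[{"tx":0,"ty":0,"tz":0,"twist":0,"gripper":0.8},{"tx":0,"ty":0,"tz":0,"twist":0,"gripper":0.8}]'; python3 - <<'E'
from h import *
go(456,-103,140)
E
```

```text
time: 26.92
ee_pos: [456.4, -102.8, 20.0]
eef_rot: [-1.254, 1.177, 1.282]
wrist_force: [-1.2, -0.7, 3.1]
width: 39.6
time: 27.18
ee_pos: [456.4, -102.8, 20.0]
eef_rot: [-1.254, 1.177, 1.282]
wrist_force: [1.1, -0.3, 2.4]
width: 39.5
t 27.2 pos [ 456.4 -102.8   20. ] down [-0.016  0.007 -1.   ] jawyaw 94.5 j6 -2.02 w 39.5 F [ 1.1 -0.3  2.4]
tx -11.99 ty 0.23 tz 0.08
```

```bash
python3 -m creep '[{"tx":-2,"ty":0,"tz":0,"twist":0,"gripper":0.8},{"tx":-6,"ty":0,"tz":0,"twist":0,"gripper":0.8},{"tx":-11,"ty":0,"tz":0,"twist":0,"gripper":0.8},{"tx":-12,"ty":0,"tz":0,"twist":0,"gripper":0.8}]'; python3 - <<'E'
from h import *
go(569.1,316.1,130)
E
```

```text
time: 27.68
ee_pos: [460.2, -104.3, 142.6]
eef_rot: [-1.258, 1.175, 1.277]
wrist_force: [-1.0, -0.2, -2.2]
width: 39.6
t 27.7 pos [ 460.2 -104.3  142.6] down [-0.011  0.005 -1.   ] jawyaw 94.5 j6 -2.02 w 39.6 F [-1.  -0.2 -2.2]
tx 1.34 ty -14.16 tz 41.05
```

```bash
python3 -m creep '[{"tx":1,"ty":-14.2,"tz":41,"twist":0,"gripper":0.8},{"tx":1,"ty":-14.2,"tz":41,"twist":0,"gripper":0.8},{"tx":1,"ty":-14.2,"tz":41,"twist":0,"gripper":0.8},{"tx":1,"ty":-14.2,"tz":41,"twist":0,"gripper":0.8},{"tx":1,"ty":-14.2,"tz":41,"twist":0,"gripper":0.8}]'; python3 - <<'E'
from h import *
go(569.1,316.1,130)
E
```

```text
time: 28.3
ee_pos: [537.7, 200.2, 133.6]
eef_rot: [-1.257, 1.177, 1.279]
wrist_force: [1.5, -0.4, -1.4]
width: 39.7
t 28.3 pos [537.7 200.2 133.6] down [-0.013  0.004 -1.   ] jawyaw 94.5 j6 -1.42 w 39.7 F [ 1.5 -0.4 -1.4]
tx 0.36 ty -4.04 tz 11.31
```

```bash
python3 -m creep '[{"tx":0.3,"ty":-4.1,"tz":11.3,"twist":0,"gripper":0.8},{"tx":0.3,"ty":-4.1,"tz":11.3,"twist":0,"gripper":0.8},{"tx":1.5,"ty":-4.1,"tz":11.3,"twist":0,"gripper":0.8},{"tx":4.5,"ty":-4.1,"tz":11.3,"twist":0,"gripper":0.8},{"tx":7,"ty":-4.1,"tz":11.3,"twist":0,"gripper":0.8}]'; python3 - <<'E'
from h import *
T=wT();im=grab_frame("wrist");cv2.imwrite("pics/w8.png",im)
go(569.1,316.1,26)
E
```

```text
time: 28.92
ee_pos: [567.0, 315.0, 60.8]
eef_rot: [-1.257, 1.181, 1.28]
wrist_force: [-1.1, -0.5, -2.1]
width: 39.5
t 29.0 pos [564.9 313.9  57.6] down [-0.021  0.    -1.   ] jawyaw 94.5 j6 -1.26 w 39.3 F [-0.5 -0.6 -2.7]
tx 3.15 ty -0.50 tz 0.18
```

View pics/w8.png

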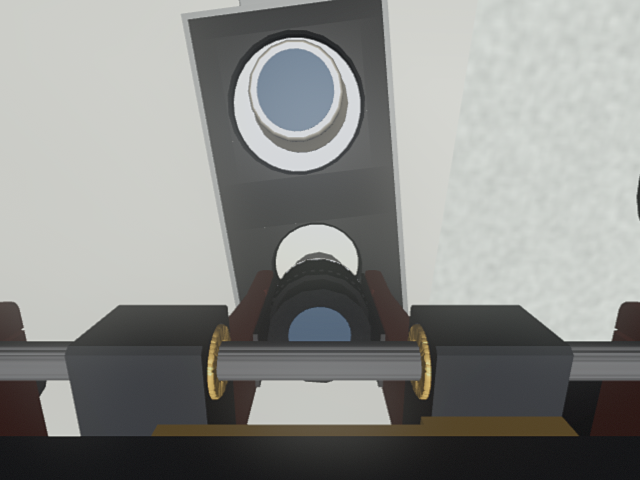

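```bash
python3 -m creep '[{"tx":0.7,"ty":-0.45,"tz":0.15,"twist":0,"gripper":0.8},{"tx":1.4,"ty":-0.45,"tz":0.15,"twist":0,"gripper":0.8},{"tx":2.1,"ty":-0.45,"tz":0.15,"twist":0,"gripper":0.8},{"tx":2.5,"ty":-0.45,"tz":0.15,"twist":0,"gripper":0.8},{"tx":2.7,"ty":-0.45,"tz":0.15,"twist":0,"gripper":0.8}]'; python3 - <<'E'
from h import *
go(569.1,316.1,26)
E
```

```text
time: 29.6
ee_pos: [568.9, 315.8, 30.6]
eef_rot: [-1.256, 1.185, 1.283]
wrist_force: [-0.8, -0.3, -0.9]
width: 39.5
t 29.6 pos [568.9 315.8  30.6] down [-0.021  0.001 -1.   ] jawyaw 94.5 j6 -1.26 w 39.5 F [-0.8 -0.3 -0.9]
tx 0.46 ty -0.03 tz 0.02
```

```bash
python3 -m creep '[{"tx":0.12,"ty":0,"tz":0,"twist":0,"gripper":0.8},{"tx":0.24,"ty":0,"tz":0,"twist":0,"gripper":0.8},{"tx":0.34,"ty":0,"tz":0,"twist":0,"gripper":0.8},{"tx":0.42,"ty":0,"tz":0,"twist":0,"gripper":0.8},{"tx":0.45,"ty":0,"tz":0,"twist":0,"gripper":0.8}]'; python3 - <<'E'
from h import *
go(569.1,316.1,26)
E
```

```text
time: 30.22
ee_pos: [568.8, 315.8, 26.2]
eef_rot: [-1.256, 1.186, 1.283]
wrist_force: [-1.2, -0.0, 1.2]
width: 39.6
t 30.2 pos [568.8 315.8  26.2] down [-0.021  0.001 -1.   ] jawyaw 94.5 j6 -1.26 w 39.6 F [-1.2 -0.   1.2]
tx 0.02 ty -0.03 tz 0.03
```

```bash
python3 -m creep '[{"tx":0.04,"ty":0,"tz":0,"twist":0,"gripper":0.8},{"tx":0.04,"ty":0,"tz":0,"twist":0,"gripper":0.8}]'; python3 -m creep '[{"tx":0,"ty":0,"tz":0,"twist":0,"gripper":-0.6},{"tx":0,"ty":0,"tz":0,"twist":0,"gripper":-0.6},{"tx":0,"ty":0,"tz":0,"twist":0,"gripper":-0.6},{"tx":-3,"ty":0,"tz":0,"twist":0,"gripper":-0.6},{"tx":-9,"ty":0,"tz":0,"twist":0,"gripper":-0.6}]'; python3 -m creep '[{"tx":-7,"ty":5,"tz":10,"twist":0,"gripper":-0.6},{"tx":-12,"ty":15,"tz":10,"twist":0,"gripper":-0.6},{"tx":-12,"ty":20,"tz":15,"twist":0,"gripper":-0.6},{"tx":-12,"ty":20,"tz":15,"twist":0,"gripper":-0.6}]'; python3 - <<'E'
from h import *
a=grab_frame("top");cv2.imwrite("pics/top1.png",a)
b=grab_frame("side");cv2.imwrite("pics/side1.png",b)
print(get_state()["ee_pos"])
s=a[:]
f=lambda im,x,y,w,h,k:cv2.convertScaleAbs(cv2.resize(im[y:y+h,x:x+w],(w*k,h*k),interpolation=2),alpha=1.5)
t=np.hstack([f(a,415,185,85,150,4),f(a,125,190,85,150,4)]);cv2.imwrite("pics/chk.png",t)
E
```

```text
time: 30.48
ee_pos: [568.9, 315.9, 26.2]
eef_rot: [-1.256, 1.185, 1.283]
wrist_force: [-2.0, 0.2, 3.5]
width: 39.6
time: 31.1
ee_pos: [568.5, 314.8, 114.2]
eef_rot: [-1.254, 1.191, 1.286]
wrist_force: [0.7, 0.4, -1.1]
width: 70.3
time: 31.6
ee_pos: [388.8, 433.7, 228.0]
eef_rot: [-1.254, 1.191, 1.286]
wrist_force: [0.5, -0.0, -0.9]
width: 70.3
[386.25300986 435.94809675 229.68367914]
```

View pics/chk.png

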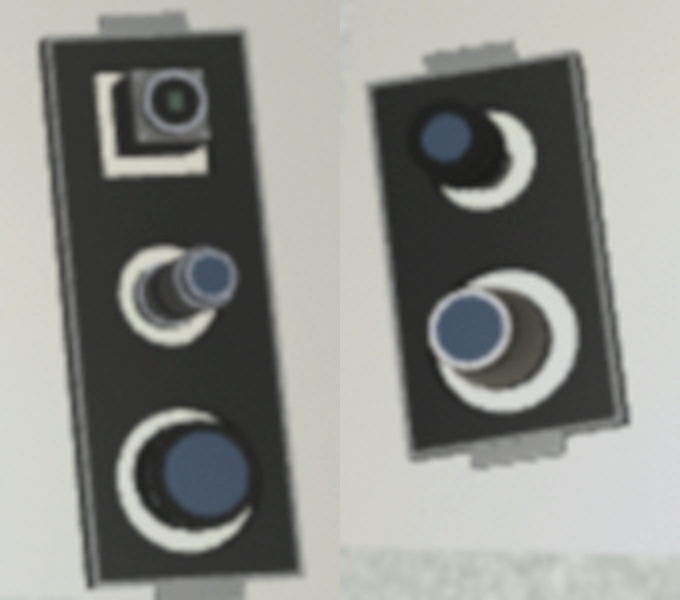

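View pics/side1.png

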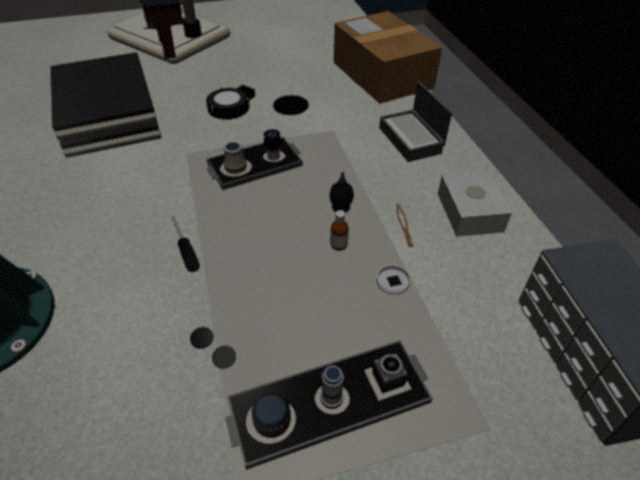

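```bash
python3 - <<'E'
from h import *
c=calibration("top");T=c["T"]
for n,u,v,z in(("flat",415+206/4,185+474/4,40),("coup",415+209/4,185+277/4,80),("cam",415+175/4,185+101/4,52),("tall",125+129/4,190+328/4,64),("eye",125+106/4,190+137/4,68)): print(n,ray(c,T,u,v,z).round(1))
a=cv2.imread("pics/side0.png").astype(int);b=cv2.imread("pics/side1.png").astype(int)
print("bystander diff",abs(a-b)[170:255,322:358].mean())
print(get_state()["qvel"].round(3));print(hand_in())
E
```

```text
flat [ 435.8 -295.6]
coup [ 526.7 -286.3]
cam [ 618.9 -280.5]
tall [477.1 298.8]
eye [567.6 315.9]
bystander diff 3.628976034858388
[-0.065  0.045 -0.007 -0.058 -0.044 -0.061]
the job is handed in; nothing more can be done
None
```

Both kits are made up and the job is handed in, about 32 s into the 115 s allowed. I placed the pieces in the order you gave: flat lens, coupler, camera, tall lens, eyepiece. Each was lowered until the wrist force showed it touching the pocket floor (about 3.5 to 6 N), then released with the fingers above the foam.

**Final position check:** the top view puts all five pieces within about 3 mm of their pocket centres. The side view shows them upright and seated.

**Bystanders:** the cleaner bottle and the blower stand at the same pixel positions as at the start. The before/after difference around them averages 3.6 grey levels, not zero. I put that down to noise and lighting but did not look into it further.

**Other points:**
- The tool had tilted by up to about 1.2° by the end of the job. This shows no effect on the placed pieces.
- The arm was still settling slightly, at under 0.07 rad/s, when I handed in. It was well clear of everything.
- No check failed.

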